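# Load the headset battery packs into their charging cups

## Robot

A 7-joint arm with a two-finger parallel gripper is mounted at the origin on the work surface. World frame = base frame: x ahead of the robot, y to its left, z up, the work surface at z = 0. Lengths are in m, angles in rad, forces in N, time in s.
With the tool pointing down it reaches from about 0.425 to 0.925 m from the base axis. Payload 6.8 kg.
Tool frame: the origin (TCP) lies on the centre line of the jaws, within the pads' length; the fingertips stand 8 mm ahead of it and the grasp point (between the pads) lies 11 mm behind it (bot.tips_ahead is the distance from the TCP to the fingertips, in m); z points along the fingers, y is the line along which they close (so a half turn about z gives the same grasp; the last joint's range is limited). The gripper opens to 85 mm and grips with 20 to 120 N. Pads are 22 mm wide; open, the fingers measure 114 mm over their backs; the gripper's body (76 mm by 85 mm) begins 54 mm behind the grasp point. The pads swing forward as they close: fully open they stand 13 mm farther back than shut.
Start: joints at [1.103, 0.477, 0.022, 1.555, -0.011, 1.109, -0.083], TCP at [0.238, -0.632, 0.239] pointing down, gripper open.
Joint ranges: [-2.96, 2.96], [-0.34, 2.1], [-1.41, 1.46], [0.24, 2.44], [-1.37, 4.51], [0.17, 1.92], [-2.96, 2.96]. Speed limits (rad/s): [2.39, 2.39, 3.14, 3.14, 3.14, 3.14, 3.14].

## Interface

Orientations are given as a unit quaternion [w, x, y, z].
In Python, from station import bot gives the robot as it stands.
- The arm moves only by the tool send_rows, never from a script. Its argument "deltas" is text: rows parted by semicolons, each of 4 numbers parted by spaces: the shift along the tool's x, y, z in m, then the turn about the tool's z in degrees. In form: x y z spin; .... A call has 1 to 5 rows; each row is the pose to reach, as a shift and turn from the pose commanded when the call began, along the tool's axes at that moment; what a row does not reach only later rows make up. A row lasts 1/10 s, in which the tool goes at most 50 mm and 8.59 degrees, less where a joint would pass 70% of its speed; a pose out of reach is approached as far as the arm can. A call with a gripper value outside its range is refused whole. "claw" is the opening, from 0 (shut) to 1 (fully open), set as the call begins (left out, the last holds). The fingers move at their own pace and stop on an object; "force" is the grip in N (left out, the last holds). Time passes only in rows, so rows that repeat a pose let the fingers close. It gives the time, the measured TCP pose, the force, the opening and the grip force at its end, in the units of the state.
- bot.get_obs(): the state, without advancing time (a new reading comes with each control period).
- bot.read_camera(name): name is "scene" or "top"; returns a dict with "img" (400x640x3 uint8, red, green, blue), "depth" (400x640 float32, m along the optical axis (not along the pixel's ray), 0 where there is no reading), "fx", "fy", "cx", "cy" (pixels), "dist_coeffs" ([k1, k2, p1, p2, k3] as OpenCV has them; the pictures are not rectified), "camera_from_world" (4x4, takes a point from world to camera coordinates). Camera axes: x right, y up, looking along -z (the intrinsics and any distortion apply to the point x, -y, -z); pixel columns grow to the right and rows downward; lengths in m; the calibration is good to about 2 mm. A picture is of the moment at which its call begins.
- bot.hand_in(): hands the job in; it is judged then, once.
Trained networks look in a picture, given as the dict that the camera call returned (one of the last four; its "shot" number tells which), for a name from the list of things; names that differ only in an ending like _2 or _b are one class to them, and where a whole thing is asked for, a point or a joint stands for the part that bears it (a point fixed in the world has none). Each returns a list of dicts, best first, with "confidence" (0 to 1); they miss things now and then, are a little off and sometimes report something else, mostly with a low value. They report only what shows in the picture. A call takes as long as a camera call. They do not tell look-alikes from the thing itself.
- bot.masks_of(picture, query): "mask" (400x640 bool, what is visible of it).
- bot.landmark_of(picture, query): "xyz" ([x, y, z] in m, in world coordinates, good to about 4 mm: a listed point, or the origin of a listed thing).
The state is a dict: "t": time; "q": joint angles; "joint_vel": joint speeds; "joint_torque": joint torques, N m; "eef_pos": TCP position; "tool_rot": TCP orientation; "contact_force": force on the tool from outside, world axes, zero at the start; "torque": the same for the moment, N m; "gripper_width": opening from 0.0 (shut) to 1.0 (fully open); "grasp_force": force on a finger pad.
Only numpy, scipy, OpenCV 4.12 (cv2) and the standard library are available. Lean on these libraries where they do the work, as an engineer would, in place of code of your own. Each camera call takes 0.05 s, during which the arm holds its last target. There are 200 camera calls.

## Task

The four headset battery packs have come back in the foam-lined carrying tray: move each one into the charging cup of its own colour (yellow, green, blue, white), so that all four stand upright and fully home on the cup floors, either way round. Lower each pack into its cup before letting go, do not drop it in, and leave the mouse and the bottle where they are.

Things in the scene. Friction and masses are not known exactly. Their poses are not given: they have to be found in the camera images.
- pack_yellow: Battery pack, dark upright block 24 x 45 x 85 mm (x thickness, y width, z height), 0.18 kg, top 14 mm yellow. Origin: centre of underside, z up. Starts in a pocket (3.5 mm clearance) of the fixed grey foam-lined tray: pocket floor 12 mm, tray top 38 mm above the table; pockets 66 mm apart in a row along y. Upper 59 mm free to grip across the 24 mm. Fits either way round.
- pack_green: Battery pack, dark upright block 24 x 45 x 85 mm (x thickness, y width, z height), 0.18 kg, top 14 mm green. Origin: centre of underside, z up. Starts in a pocket (3.5 mm clearance) of the fixed grey foam-lined tray: pocket floor 12 mm, tray top 38 mm above the table; pockets 66 mm apart in a row along y. Upper 59 mm free to grip across the 24 mm. Fits either way round.
- pack_blue: Battery pack, dark upright block 24 x 45 x 85 mm (x thickness, y width, z height), 0.18 kg, top 14 mm blue. Origin: centre of underside, z up. Starts in a pocket (3.5 mm clearance) of the fixed grey foam-lined tray: pocket floor 12 mm, tray top 38 mm above the table; pockets 66 mm apart in a row along y. Upper 59 mm free to grip across the 24 mm. Fits either way round.
- pack_white: Battery pack, dark upright block 24 x 45 x 85 mm (x thickness, y width, z height), 0.18 kg, top 14 mm white. Origin: centre of underside, z up. Starts in a pocket (3.5 mm clearance) of the fixed grey foam-lined tray: pocket floor 12 mm, tray top 38 mm above the table; pockets 66 mm apart in a row along y. Upper 59 mm free to grip across the 24 mm. Fits either way round.
- cup_yellow: Fixed charging cup, yellow rim and sloping face plate (-x side). Origin: centre of underside, 8 mm above the table, z up. Opening a funnel: 31 x 52 mm (x, y) at the floor, 40 x 61 mm at the rim; floor 6 mm, rim 36 mm above the origin; outside 50 x 68 mm. Cups 72 mm apart in a row along y; behind them (x 30 to 48 mm) a spine, top 32 mm above the table.
- cup_green: Fixed charging cup, green rim and sloping face plate (-x side). Origin: centre of underside, 8 mm above the table, z up. Opening a funnel: 31 x 52 mm (x, y) at the floor, 40 x 61 mm at the rim; floor 6 mm, rim 36 mm above the origin; outside 50 x 68 mm. Cups 72 mm apart in a row along y; behind them (x 30 to 48 mm) a spine, top 32 mm above the table.
- cup_blue: Fixed charging cup, blue rim and sloping face plate (-x side). Origin: centre of underside, 8 mm above the table, z up. Opening a funnel: 31 x 52 mm (x, y) at the floor, 40 x 61 mm at the rim; floor 6 mm, rim 36 mm above the origin; outside 50 x 68 mm. Cups 72 mm apart in a row along y; behind them (x 30 to 48 mm) a spine, top 32 mm above the table.
- cup_white: Fixed charging cup, white rim and sloping face plate (-x side). Origin: centre of underside, 8 mm above the table, z up. Opening a funnel: 31 x 52 mm (x, y) at the floor, 40 x 61 mm at the rim; floor 6 mm, rim 36 mm above the origin; outside 50 x 68 mm. Cups 72 mm apart in a row along y; behind them (x 30 to 48 mm) a spine, top 32 mm above the table.
- mouse: Black computer mouse, 104 x 58 x 35 mm, lying loose in front of the racks at the right; bystander. Origin: centre of its underside, long side along x.
- bottle: Amber glass bottle with an orange cap and blue label, 60 mm wide, 165 mm tall, standing loose at the left, beside the racks; bystander. Origin: centre of its underside, z up.
Not all that is in view belongs to the job. Leave any red look-alike of the pack_green alone.

How it is judged:
At the end, for the whole second after the job is handed in: Each pack stands in the cup of its own colour: its centre within 10 mm of the cup's centre seen from above, its underside on the cup floor (2 to 10 mm above the cup's origin), upright within 0.12 rad, at rest (under 0.02 m/s) (horizontal distance between pack_yellow and cup_yellow below 0.01 m and z of pack_yellow in the frame of cup_yellow between 0.002 and 0.01 m and angle between each of pack_yellow, pack_green, pack_blue, pack_white's own z axis and vertical below 0.12 rad and linear speed of each of pack_yellow, pack_green, pack_blue, pack_white below 0.02 m/s and horizontal distance between pack_green and cup_green below 0.01 m and z of pack_green in the frame of cup_green between 0.002 and 0.01 m and horizontal distance between pack_blue and cup_blue below 0.01 m and z of pack_blue in the frame of cup_blue between 0.002 and 0.01 m and horizontal distance between pack_white and cup_white below 0.01 m and z of pack_white in the frame of cup_white between 0.002 and 0.01 m); the robot touches nothing.
It fails at once if a pack is let go of with its underside more than 55 mm above the table (40 mm above a cup's floor) ((height (world z) of pack_yellow above 0.055 m and contact force between pack_yellow and the fingers below 0.05 N) or (height (world z) of pack_green above 0.055 m and contact force between pack_green and the fingers below 0.05 N) or (height (world z) of pack_blue above 0.055 m and contact force between pack_blue and the fingers below 0.05 N) or (height (world z) of pack_white above 0.055 m and contact force between pack_white and the fingers below 0.05 N)).
It fails at once if the mouse is pushed more than 20 mm (distance of mouse from where it was at the start of the episode above 0.02 m).
It fails at once if the bottle is pushed more than 20 mm (distance of bottle from where it was at the start of the episode above 0.02 m).
It also fails if it takes over 106 s, if anything falls off the work surface, if the arm or the gripper's body presses on something with over 40 N, if the wrist force passes 120 N, or if a joint passes its speed limit or range.

## Working session

There is one attempt and no reset: what is moved stays moved. The work goes in short steps, Python scripts to look and compute and a tool call to move; the robot and the scene stay as the last step left them, time stands still between calls to the robot, and variables do not carry over. Pictures are saved under pics/ and viewed, at most 14 in all, crops included, and the job is handed in when it is done.

Besides the shell and the picture viewer there is one more tool, called as name(argument=value, ...) on one line, values as JSON. send_rows: Moves the arm, as the interface text tells. Its arguments: {"type":"object","properties":{"deltas":{"type":"string"},"claw":{"type":"number"},"force":{"type":"number"}},"required":["deltas"]}

```bash
mkdir -p pics; cat > h.py <<'E'
import numpy as np, cv2
from station import bot
def world(p):
    K=np.array([[p['fx'],0,p['cx']],[0,p['fy'],p['cy']],[0,0,1]]);h,w=p['depth'].shape
    u,v=np.meshgrid(np.arange(w),np.arange(h))
    n=cv2.undistortPoints(np.stack([u,v],-1).reshape(-1,1,2).astype(np.float64),K,np.array(p['dist_coeffs'])).reshape(h,w,2)
    d=p['depth'];c=np.stack([n[...,0]*d,-n[...,1]*d,-d,np.ones_like(d)],-1)
    return (c@np.linalg.inv(p['camera_from_world']).T)[...,:3]
def save(p,name,box=None,s=1):
    im=p['img'][...,::-1]
    if box: im=im[box[1]:box[3],box[0]:box[2]]
    cv2.imwrite('pics/'+name,cv2.resize(im,None,fx=s,fy=s,interpolation=cv2.INTER_CUBIC))
E
python3 - <<'E'
from h import *
N=['pack_yellow','pack_green','pack_blue','pack_white','cup_yellow','cup_green','cup_blue','cup_white','mouse','bottle']
for c in('top','scene'):
    p=bot.read_camera(c);save(p,c+'0.png');np.savez(c+'0.npz',w=world(p),img=p['img'])
    for n in N:
        print(c,n,[(np.round(d['xyz'],3).tolist(),round(d['confidence'],2)) for d in bot.landmark_of(p,n)[:3]])
o=bot.get_obs();print(o['t'],o['eef_pos'],o['tool_rot'],o['gripper_width'],bot.tips_ahead)
E
```

```text
top pack_yellow [([0.596, -0.264, 0.011], 0.54)]
top pack_green [([0.637, -0.068, 0.012], 0.79), ([0.723, 0.023, -0.002], 0.65)]
top pack_blue [([0.619, -0.134, 0.01], 0.76)]
top pack_white [([0.608, -0.196, 0.016], 0.75)]
top cup_yellow [([0.598, 0.212, 0.01], 0.8)]
top cup_green [([0.59, 0.28, 0.013], 0.77)]
top cup_blue [([0.598, 0.067, 0.006], 0.56)]
top cup_white [([0.592, 0.138, 0.009], 0.56)]
top mouse [([0.332, -0.252, -0.001], 0.56)]
top bottle [([0.518, 0.439, 0.001], 0.57)]
scene pack_yellow [([0.595, -0.264, 0.015], 0.72)]
scene pack_green [([0.636, -0.069, 0.01], 0.85), ([0.72, 0.029, 0.003], 0.67)]
scene pack_blue [([0.623, -0.132, 0.015], 0.62)]
scene pack_white [([0.606, -0.196, 0.012], 0.83), ([0.512, 0.441, -0.001], 0.53)]
scene cup_yellow [([0.597, 0.213, 0.007], 0.96), ([0.511, 0.439, -0.002], 0.73)]
scene cup_green [([0.589, 0.283, 0.011], 0.75), ([0.512, 0.44, -0.004], 0.32)]
scene cup_blue [([0.599, 0.064, 0.01], 0.7)]
scene cup_white [([0.596, 0.139, 0.007], 0.6)]
scene mouse [([0.333, -0.25, -0.005], 0.76)]
scene bottle [([0.511, 0.438, -0.0], 0.84)]
1.1 [ 0.2376756  -0.63179097  0.23930409] [1.26467249e-05 9.83860636e-01 1.78936436e-01 1.38937158e-05] 0.9983888684546379 0.008
```

View pics/top0.png

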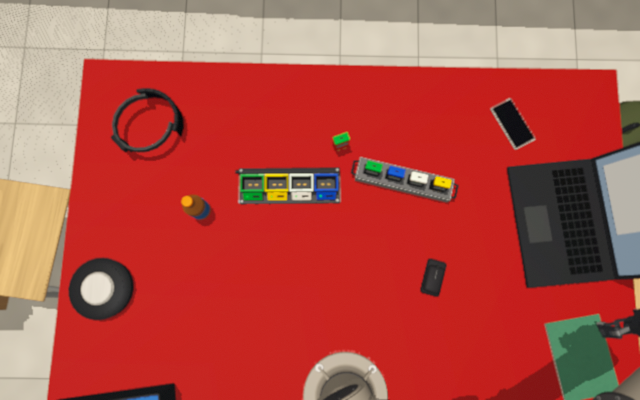

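View pics/scene0.png

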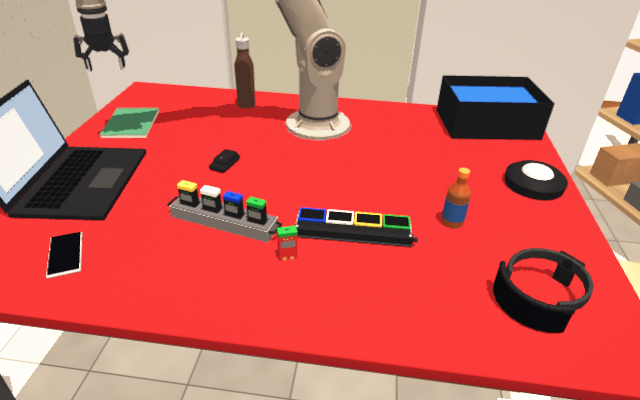

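```bash
python3 - <<'E'
from h import *
for c in('top','scene'):
    z=np.load(c+'0.npz');w=z['w'];hsv=cv2.cvtColor(z['img'],cv2.COLOR_RGB2HSV)
    def rep(t,m):
        n,l,s,ce=cv2.connectedComponentsWithStats(m.astype(np.uint8))
        for i in range(1,n):
            if s[i,4]<25: continue
            q=w[l==i];r=cv2.minAreaRect((q[:,:2]*1000).astype(np.float32))
            print(c,t,s[i,4],ce[i].round(),q.mean(0).round(4),np.round(np.percentile(q,[3,97],axis=0),3).tolist(),np.round(r[0]),np.round(r[1]),round(r[2],1))
    rep('packtop',(w[...,2]>.091)&(w[...,2]<.104)&(w[...,0]>.5)&(w[...,0]<.7)&(w[...,1]<0)&(w[...,1]>-.33))
    rep('cuprim',(w[...,2]>.0405)&(w[...,2]<.049)&(w[...,0]>.5)&(w[...,0]<.7)&(w[...,1]>0)&(w[...,1]<.36))
    m=(w[...,2]>.033)&(w[...,2]<.0375+.004)&(w[...,0]>.5)&(w[...,0]<.75)&(w[...,1]<-0.01)&(w[...,1]>-.36);rep('tray',m)
E
```

```text
top packtop 135 [374. 166.] [ 0.6374 -0.0692  0.0977] [[0.624, -0.089, 0.092], [0.65, -0.049, 0.102]] [638. -69.] [44. 25.] 76.9
top packtop 141 [397. 171.] [ 0.6226 -0.133   0.0974] [[0.609, -0.154, 0.092], [0.636, -0.112, 0.102]] [ 623. -133.] [45. 25.] 76.9
top packtop 139 [419. 177.] [ 0.6072 -0.1958  0.0974] [[0.595, -0.217, 0.093], [0.62, -0.174, 0.102]] [ 608. -196.] [46. 25.] 79.3
top packtop 143 [442. 182.] [ 0.5952 -0.2612  0.0977] [[0.582, -0.284, 0.093], [0.608, -0.241, 0.103]] [ 596. -262.] [47. 27.] 76.9
top cuprim 55 [252. 175.] [0.6132 0.2807 0.0441] [[0.606, 0.249, 0.041], [0.618, 0.313, 0.048]] [611. 281.] [12. 65.] 6.6
top cuprim 122 [277. 181.] [0.5972 0.2075 0.0447] [[0.571, 0.175, 0.041], [0.619, 0.243, 0.049]] [594. 209.] [51. 67.] 1.8
top cuprim 51 [300. 175.] [0.6172 0.1398 0.0441] [[0.609, 0.106, 0.041], [0.621, 0.17, 0.048]] [615. 138.] [13. 65.] 1.0
top cuprim 54 [324. 176.] [0.6169 0.0698 0.0444] [[0.6, 0.033, 0.041], [0.623, 0.1, 0.049]] [615.  68.] [23. 70.] 11.1
top cuprim 62 [251. 188.] [0.5747 0.2819 0.045 ] [[0.566, 0.248, 0.041], [0.598, 0.315, 0.0
[... 871 characters left out ...]
, -0.088, 0.091], [0.653, -0.046, 0.098]] [638. -68.] [47. 27.] 76.5
scene cuprim 129 [312. 215.] [0.6004 0.0673 0.0429] [[0.573, 0.034, 0.041], [0.625, 0.101, 0.046]] [600.  68.] [56. 69.] 0.4
scene cuprim 127 [340. 217.] [0.5971 0.1404 0.0429] [[0.571, 0.106, 0.041], [0.624, 0.173, 0.045]] [596. 139.] [57. 68.] 2.0
scene cuprim 126 [367. 219.] [0.5956 0.2082 0.0427] [[0.567, 0.178, 0.041], [0.621, 0.244, 0.045]] [594. 210.] [57. 67.] 1.7
scene cuprim 120 [398. 221.] [0.5924 0.2855 0.0428] [[0.566, 0.251, 0.041], [0.618, 0.317, 0.046]] [592. 284.] [54. 67.] 1.4
scene tray 1008 [225. 215.] [ 0.6333 -0.1539  0.0366] [[0.592, -0.298, 0.034], [0.67, -0.029, 0.04]] [ 618. -165.] [287.  68.] 77.5
```

Scene: the tray packs, from the top view, are green (374,166), blue (397,171), white (419,177) and yellow (442,182). Cups from left to right are green (252,182), yellow (277,182), white (301,182) and blue (326,182).

Green candidates are A at (374,166), standing in the tray with a dark body, and B at (341,138), standing loose with a red body. A fits the description. I'll confirm it in a crop.

```bash
cat > go.py <<'E'
# usage: go.py x y z toolY_deg [| x y z deg ...]  -> tool-frame shift and spin, each from the preceding pose
import sys
from h import *
from scipy.spatial.transform import Rotation as R
o=bot.get_obs();q=o['tool_rot'];r=R.from_quat([q[1],q[2],q[3],q[0]]).as_matrix()
P=o['eef_pos'];a=np.degrees(np.arctan2(r[1,1],r[0,1]))
print('now',round(o['t'],2),P.round(4),'toolY',round(a,2),'F',np.round(o['contact_force'],1),'w',round(o['gripper_width'],3),'g',round(float(o['grasp_force']),1),'q',np.round(o['q'],2))
for s in ' '.join(sys.argv[1:]).split('|'):
    if not s.strip(): continue
    t=np.array(s.split(),float);d=t[:3]-P;c,n=np.cos(np.radians(a)),np.sin(np.radians(a))
    x=np.array([-n,c]);y=np.array([c,n])
    print(t,'->',np.round([x@d[:2],y@d[:2],-d[2]],4),'spin',round(-((t[3]-a+90)%180-90),2)); print('  alt check toolX',r[:2,0].round(2),x.round(2)); P,a=t[:3],t[3]
E
python3 - <<'E'
from h import *
im=[cv2.resize(np.load(c+'0.npz')['img'][b:b+70,a:a+100,::-1],None,fx=4,fy=4,interpolation=cv2.INTER_CUBIC) for c,a,b in(('scene',225,185),('top',320,120))]
cv2.imwrite('pics/crop.png',np.hstack(im))
E
python3 go.py .638 -.0685 .2 -12.4 "|" .638 -.0685 .064 -12.4 "|" .638 -.0685 .22 -12.4 "|" .592 .2827 .22 -2+4
```

```text
now 1.1 [ 0.2377 -0.6318  0.2393] toolY -69.38 F [ 0.7  0.1 -0.2] w 0.998 g 0.0 q [ 1.1   0.48  0.02  1.56 -0.01  1.11 -0.08]
[  0.638   -0.0685   0.2    -12.4   ] -> [ 0.573  -0.3863  0.0393] spin -56.98
  alt check toolX [0.94 0.35] [0.94 0.35]
[  0.638   -0.0685   0.064  -12.4   ] -> [0.    0.    0.136] spin -0.0
  alt check toolX [0.94 0.35] [0.21 0.98]
[  0.638   -0.0685   0.22   -12.4   ] -> [ 0.     0.    -0.156] spin -0.0
  alt check toolX [0.94 0.35] [0.21 0.98]Traceback (most recent call last):
  File "go.py", line 10, in <module>
    t=np.array(s.split(),float);d=t[:3]-P;c,n=np.cos(np.radians(a)),np.sin(np.radians(a))
ValueError: could not convert string to float: '-2+4'
```

View pics/crop.png

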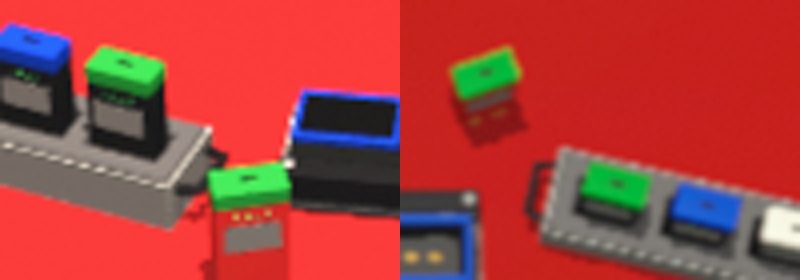

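The crop confirms it: the dark-bodied green pack is in the tray, and the red look-alike stands loose behind it. I'll move to above the green pack.

send_rows(deltas="0.04 -0.027 0.003 -6;0.08 -0.054 0.006 -12;0.12 -0.081 0.009 -18;0.16 -0.108 0.012 -24;0.2 -0.135 0.015 -30", claw=1, force=50)

```text
t: 1.6
eef_pos: [0.3782, -0.4334, 0.2245]
tool_rot: [0.0, 0.903, 0.429, 0.0]
contact_force: [0.6, -0.1, 0.3]
gripper_width: 1.002
grasp_force: 0.0
```

```bash
sed -i '/alt check/s/; print(.*toolX.*round(2)); P/; P/' go.py; python3 go.py .638 -.0685 .2 -12.4
```

```text
now 1.6 [ 0.3782 -0.4334  0.2245] toolY -39.15 F [ 0.6 -0.1  0.3] w 1.002 g 0.0 q [ 0.88  0.34 -0.17  1.81  0.07  1.    0.  ]
[  0.638   -0.0685   0.2    -12.4   ] -> [ 0.447  -0.029   0.0245] spin -26.75
```

send_rows(deltas="0.045 -0.003 0.002 -5.4;0.09 -0.006 0.005 -10.8;0.135 -0.009 0.008 -16.2;0.18 -0.012 0.01 -21.6;0.225 -0.014 0.012 -26.7")

```text
t: 2.1
eef_pos: [0.5101, -0.2508, 0.2125]
tool_rot: [0.0, 0.78, 0.626, 0.0]
contact_force: [0.5, -0.0, -0.1]
gripper_width: 0.998
grasp_force: 0.0
```

```bash
python3 go.py .638 -.0685 .2 -12.4
```

```text
now 2.1 [ 0.5101 -0.2508  0.2125] toolY -12.48 F [ 0.5 -0.  -0.1] w 0.998 g 0.0 q [ 0.62  0.35 -0.34  1.82  0.14  0.99  0.  ]
[  0.638   -0.0685   0.2    -12.4   ] -> [0.2056 0.0855 0.0125] spin -0.08
```

send_rows(deltas="0.044 0.018 0 0;0.088 0.036 0 0;0.132 0.054 0.01 0;0.176 0.073 0.0125 0;0.2056 0.0855 0.0125 0")

```text
t: 2.6
eef_pos: [0.6392, -0.0664, 0.1994]
tool_rot: [-0.001, 0.78, 0.626, 0.001]
contact_force: [-0.6, 0.0, -0.0]
gripper_width: 0.998
grasp_force: 0.0
```

send_rows(deltas="0 0 0 0;0 0 0.03 0;0 0 0.06 0;0 0 0.09 0;0 0 0.09 0")

```text
t: 3.1
eef_pos: [0.6344, -0.0717, 0.1057]
tool_rot: [-0.002, 0.781, 0.624, -0.003]
contact_force: [-2.0, 0.5, 0.9]
gripper_width: 1.0
grasp_force: 0.0
```

```bash
python3 go.py .638 -.0685 .064 -12.4; python3 - <<'E'
from h import *
p=bot.read_camera('scene');save(p,'s1.png',(180,120,340,240),4)
E
```

```text
now 3.1 [ 0.6344 -0.0717  0.1057] toolY -12.74 F [-2.   0.5  0.9] w 1.0 g 0.0 q [ 0.27  0.59 -0.36  1.73  0.26  0.87 -0.42]
[  0.638   -0.0685   0.064  -12.4   ] -> [0.0039 0.0028 0.0417] spin -0.34
```

View pics/s1.png

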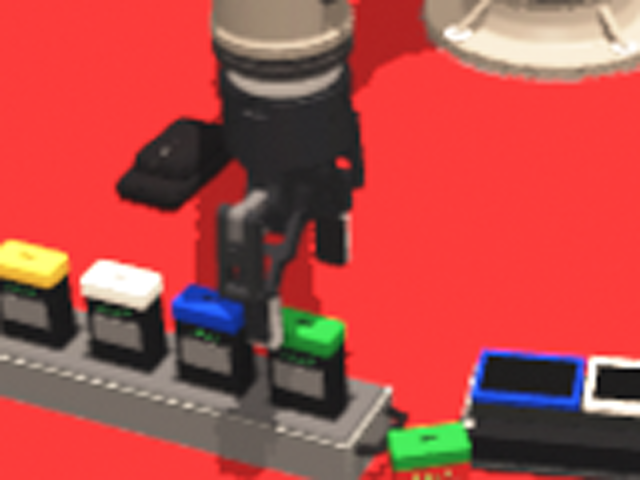

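Picture: the open jaws straddle the green pack, one finger at crop (262,320) and the other at (333,240), with the pack at (308,325). I'll settle before going lower.

send_rows(deltas="0 0 0 0;0 0 0 0;0 0 0 0")

```text
t: 3.45
eef_pos: [0.6388, -0.0706, 0.1115]
tool_rot: [0.001, 0.781, 0.625, 0.001]
contact_force: [-0.4, 0.1, -0.3]
gripper_width: 1.001
grasp_force: 0.0
```

```bash
python3 go.py .638 -.0685 .064 -12.4; python3 - <<'E'
from h import *
p=bot.read_camera('top');w=world(p)
m=(w[...,2]>.075)&(w[...,2]<.104)&(w[...,0]>.5)&(w[...,1]>-.12)&(w[...,1]<-.03)&(w[...,0]<.72)
h=cv2.cvtColor(p['img'],cv2.COLOR_RGB2HSV);g=(h[...,0]>50)&(h[...,0]<75)&(h[...,1]>120)&(w[...,0]<.69)&(w[...,1]<-.03)
print(m.sum(),w[g].mean(0),g.sum(),np.percentile(w[g],[3,97],axis=0).round(3))
E
```

```text
now 3.45 [ 0.6388 -0.0706  0.1115] toolY -12.7 F [-0.4  0.1 -0.3] w 1.001 g 0.0 q [ 0.27  0.59 -0.36  1.72  0.26  0.88 -0.42]
[  0.638   -0.0685   0.064  -12.4   ] -> [ 0.0018 -0.0013  0.0475] spin -0.3
38 [ 0.63512519 -0.05064412  0.11476246] 46 [[ 0.612 -0.057  0.062]
 [ 0.652 -0.045  0.227]]
```

send_rows(deltas="0.0018 -0.001 0.015 0;0.0018 -0.001 0.03 0;0.0018 -0.001 0.0475 0;0.0018 -0.001 0.0475 0;0.0018 -0.001 0.0475 0")

```text
t: 4.0
eef_pos: [0.6366, -0.0683, 0.0611]
tool_rot: [-0.001, 0.781, 0.625, -0.001]
contact_force: [0.1, 0.7, 0.5]
gripper_width: 1.003
grasp_force: 0.0
```

send_rows(deltas="0 0 0 0;0 0 0 0;0 0 0 0;0 0 0 0;0 0 0 0", claw=0, force=50)

```text
t: 4.5
eef_pos: [0.6376, -0.0685, 0.0628]
tool_rot: [0.0, 0.781, 0.625, 0.0]
contact_force: [-0.9, 0.5, 3.0]
gripper_width: 0.272
grasp_force: 49.1
```

send_rows(deltas="0 0 0 0;0 0 0 0;0 0 -0.003 0;0 0 -0.006 0;0 0 -0.01 0")

```text
t: 5.0
eef_pos: [0.6368, -0.0685, 0.072]
tool_rot: [-0.0, 0.781, 0.625, -0.0]
contact_force: [-0.3, -0.5, -2.4]
gripper_width: 0.274
grasp_force: 48.7
```

```bash
python3 go.py .638 -.0685 .22 -12.4 "|" .592 .2827 .22 2.1 
```

```text
now 5.0 [ 0.6368 -0.0685  0.072 ] toolY -12.68 F [-0.3 -0.5 -2.4] w 0.274 g 48.7 q [ 0.26  0.63 -0.34  1.75  0.28  0.81 -0.44]
[  0.638   -0.0685   0.22   -12.4   ] -> [ 0.0002  0.0012 -0.148 ] spin -0.28
[0.592  0.2827 0.22   2.1   ] -> [ 0.3331 -0.1203 -0.    ] spin -14.5
```

send_rows(deltas="0 0 -0.03 0;0 0 -0.06 0;0 0 -0.09 0;0 0 -0.12 0;0 0 -0.13 0")

```text
t: 5.5
eef_pos: [0.6389, -0.0684, 0.2058]
tool_rot: [0.002, 0.781, 0.625, 0.002]
contact_force: [0.4, 0.4, -1.5]
gripper_width: 0.274
grasp_force: 49.7
```

send_rows(deltas="0.035 -0.013 0 -2;0.075 -0.027 0 -4;0.115 -0.041 0 -6;0.155 -0.055 0 -8;0.195 -0.07 0 -9")

```text
t: 6.0
eef_pos: [0.6109, 0.1384, 0.2012]
tool_rot: [-0.0, 0.729, 0.684, -0.001]
contact_force: [0.9, 0.3, -2.3]
gripper_width: 0.277
grasp_force: 49.7
```

```bash
python3 go.py .592 .2827 .2 -2.1; python3 go.py .592 .2827 .2 2.1
```

```text
now 6.0 [0.6109 0.1384 0.2012] toolY -3.64 F [ 0.9  0.3 -2.3] w 0.277 g 49.7 q [ 0.02  0.48 -0.47  1.69  0.24  1.04 -0.59]
[ 0.592   0.2827  0.2    -2.1   ] -> [ 0.1429 -0.028   0.0012] spin -1.54
now 6.0 [0.6109 0.1384 0.2012] toolY -3.64 F [ 0.9  0.3 -2.3] w 0.277 g 49.7 q [ 0.02  0.48 -0.47  1.69  0.24  1.04 -0.59]
[0.592  0.2827 0.2    2.1   ] -> [ 0.1429 -0.028   0.0012] spin -5.74
```

send_rows(deltas="0.036 -0.007 0 -2;0.075 -0.015 0 -4;0.115 -0.022 0 -5.7;0.1429 -0.028 0 -5.7;0.1429 -0.028 0 -5.7")

```text
t: 6.5
eef_pos: [0.59, 0.2879, 0.2013]
tool_rot: [-0.002, 0.692, 0.722, 0.0]
contact_force: [0.5, 0.2, -1.8]
gripper_width: 0.274
grasp_force: 49.6
```

send_rows(deltas="0 0 0.0 0;0 0 0.03 0;0 0 0.06 0;0 0 0.085 0;0 0 0.085 0")

```text
t: 7.0
eef_pos: [0.5912, 0.2776, 0.1128]
tool_rot: [-0.001, 0.695, 0.719, -0.004]
contact_force: [-0.3, -0.4, -2.4]
gripper_width: 0.273
grasp_force: 49.5
```

send_rows(deltas="0 0 0 0;0 0 0 0")

```text
t: 7.2
eef_pos: [0.5942, 0.2815, 0.1189]
tool_rot: [0.0, 0.695, 0.719, 0.001]
contact_force: [-0.2, -0.2, -1.6]
gripper_width: 0.277
grasp_force: 49.5
```

```bash
python3 go.py .592 .2827 .064 2.1; python3 - <<'E'
from h import *
p=bot.read_camera('scene');save(p,'s2.png',(280,130,440,250),4)
w=world(p);h=cv2.cvtColor(p['img'],cv2.COLOR_RGB2HSV);g=(h[...,0]>50)&(h[...,0]<75)&(h[...,1]>120)&(w[...,1]>.24)
g&=(w[...,2]>.09)
if g.sum(): print(g.sum(),w[g].mean(0),np.percentile(w[g],[3,97],axis=0).round(3))
E
```

```text
now 7.2 [0.5942 0.2815 0.1189] toolY 1.95 F [-0.2 -0.2 -1.6] w 0.277 g 49.5 q [-0.2   0.62 -0.48  1.68  0.34  0.93 -0.77]
[0.592  0.2827 0.064  2.1   ] -> [ 0.0013 -0.0022  0.0549] spin -0.15
57 [0.6063548  0.27034991 0.15202716] [[0.588 0.259 0.14 ]
 [0.647 0.301 0.181]]
```

View pics/s2.png

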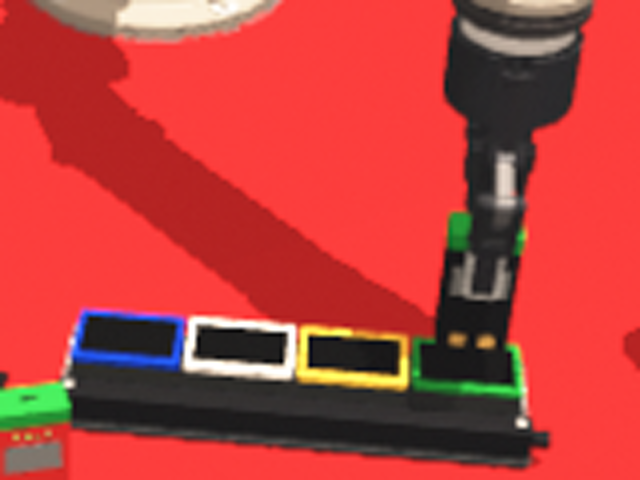

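Picture: the green pack hangs upright over the green cup (crop 470,340), and it is centred to within the funnel's clearance. Lowering.

send_rows(deltas="0.001 -0.001 0.015 0;0.001 -0.001 0.03 0;0.001 -0.001 0.04 0;0.001 -0.001 0.047 0;0.001 -0.001 0.05 0")

```text
t: 7.75
eef_pos: [0.5914, 0.2822, 0.0658]
tool_rot: [-0.0, 0.695, 0.719, -0.001]
contact_force: [-0.3, -0.7, -2.1]
gripper_width: 0.278
grasp_force: 49.6
```

send_rows(deltas="0 0 0 0;0 0 0 0;0 0 0.0015 0;0 0 0.003 0;0 0 0.003 0")

```text
t: 8.25
eef_pos: [0.5924, 0.2827, 0.0649]
tool_rot: [0.0, 0.695, 0.719, 0.0]
contact_force: [-0.8, 0.2, 1.1]
gripper_width: 0.275
grasp_force: 50.0
```

```bash
python3 go.py .592 .2827 .064 2.1
```

```text
now 8.25 [0.5924 0.2827 0.0649] toolY 2.01 F [-0.8  0.2  1.1] w 0.275 g 50.0 q [-0.22  0.68 -0.45  1.7   0.38  0.84 -0.8 ]
[0.592  0.2827 0.064  2.1   ] -> [-0.     -0.0004  0.0009] spin -0.09
```

send_rows(deltas="0 0 0 0;0 0 0 0;0 0 0 0;0 0 0 0;0 0 0 0", claw=1)

```text
t: 8.75
eef_pos: [0.592, 0.2825, 0.0643]
tool_rot: [0.0, 0.695, 0.719, 0.0]
contact_force: [-1.0, 0.5, -0.7]
gripper_width: 0.996
grasp_force: 0.0
```

send_rows(deltas="0 0 -0.02 0;0 0 -0.05 0;0 0 -0.09 0;0 0 -0.13 0;0 0 -0.135 0")

```text
t: 9.25
eef_pos: [0.5944, 0.2845, 0.2053]
tool_rot: [0.001, 0.695, 0.719, 0.004]
contact_force: [0.9, -0.3, 0.2]
gripper_width: 1.0
grasp_force: 0.0
```

```bash
python3 go.py .624 -.132 .2 -12.4
```

```text
now 9.25 [0.5944 0.2845 0.2053] toolY 2.01 F [ 0.9 -0.3  0.2] w 1.0 g 0.0 q [-0.18  0.53 -0.51  1.61  0.28  1.07 -0.73]
[  0.624  -0.132   0.2   -12.4  ] -> [-0.4173  0.015   0.0053] spin 14.41
```

send_rows(deltas="-0.03 0 0 1.5;-0.075 0.002 0 3;-0.12 0.004 0 5;-0.165 0.006 0 7;-0.21 0.008 0 9")

```text
t: 9.75
eef_pos: [0.6071, 0.0711, 0.1989]
tool_rot: [0.0, 0.749, 0.662, -0.0]
contact_force: [0.7, 0.6, -0.8]
gripper_width: 1.002
grasp_force: 0.0
```

```bash
python3 go.py .624 -.132 .2 -12.4; python3 - <<'E'
from h import *
p=bot.read_camera('top');w=world(p)
np.savez('t2.npz',w=w,img=p['img'])
for t,y0,y1,x0,x1 in(('blue',-.165,-.1,.58,.66),('white',-.23,-.165,.57,.65),('yel',-.3,-.23,.55,.64),('GREENcup',.25,.315,.56,.63)):
    m=(w[...,2]>.09)&(w[...,2]<.106)&(w[...,0]>x0)&(w[...,0]<x1)&(w[...,1]>y0)&(w[...,1]<y1);q=w[m]
    if len(q)>5: print(t,len(q),q.mean(0).round(4),cv2.minAreaRect((q[:,:2]*1000).astype(np.float32)))
E
```

```text
now 9.75 [0.6071 0.0711 0.1989] toolY -7.05 F [ 0.7  0.6 -0.8] w 1.002 g 0.0 q [ 0.12  0.45 -0.45  1.73  0.22  1.01 -0.53]
[  0.624  -0.132   0.2   -12.4  ] -> [-0.1995  0.0417 -0.0011] spin 5.35
blue 145 [ 0.6225 -0.1328  0.0976] ((623.3187866210938, -133.19161987304688), (45.80342483520508, 25.722217559814453), 75.02217864990234)
white 145 [ 0.6073 -0.1961  0.0978] ((607.2802124023438, -196.2369384765625), (45.60707473754883, 25.11898422241211), 80.21015930175781)
yel 146 [ 0.5952 -0.2614  0.0978] ((595.4133911132812, -262.21209716796875), (45.97678756713867, 24.83100700378418), 77.29606628417969)
GREENcup 147 [0.5927 0.2801 0.0994] ((593.0869140625, 280.20855712890625), (26.28561782836914, 43.253135681152344), 0.5970224738121033)
```

Green is home: its top is 2 mm above the tray-pack tops, as expected. Next is blue.

send_rows(deltas="-0.04 0.008 0 1.5;-0.085 0.018 0 3;-0.13 0.027 0 5.3;-0.17 0.036 0 5.3;-0.1995 0.042 0 5.3")

```text
t: 10.3
eef_pos: [0.6244, -0.1338, 0.1988]
tool_rot: [0.0, 0.78, 0.626, -0.001]
contact_force: [0.1, -0.4, -0.1]
gripper_width: 1.002
grasp_force: 0.0
```

send_rows(deltas="0 0 0 0;0 0 0.03 0;0 0 0.06 0;0 0 0.085 0;0 0 0.085 0")

```text
t: 10.8
eef_pos: [0.622, -0.1287, 0.1104]
tool_rot: [-0.003, 0.778, 0.628, -0.002]
contact_force: [-1.5, 0.0, 0.1]
gripper_width: 0.997
grasp_force: 0.0
```

send_rows(deltas="0 0 0 0;0 0 0 0;0 0 0 0")

```text
t: 11.1
eef_pos: [0.6259, -0.1301, 0.116]
tool_rot: [0.001, 0.779, 0.627, 0.001]
contact_force: [-0.0, 0.4, -0.2]
gripper_width: 0.997
grasp_force: 0.0
```

```bash
python3 go.py .624 -.132 .063 -12.4
```

```text
now 11.1 [ 0.6259 -0.1301  0.116 ] toolY -12.28 F [-0.   0.4 -0.2] w 0.997 g 0.0 q [ 0.36  0.57 -0.35  1.73  0.25  0.88 -0.31]
[  0.624  -0.132   0.063 -12.4  ] -> [-0.0023 -0.0014  0.053 ] spin 0.12
```

send_rows(deltas="-0.002 -0.001 0.015 0;-0.002 -0.001 0.035 0;-0.002 -0.001 0.052 0;-0.002 -0.001 0.052 0;-0.002 -0.001 0.052 0")

```text
t: 11.6
eef_pos: [0.6232, -0.1318, 0.0618]
tool_rot: [-0.0, 0.779, 0.627, -0.0]
contact_force: [-0.0, -0.1, -0.6]
gripper_width: 0.999
grasp_force: 0.0
```

send_rows(deltas="0 0 0 0;0 0 0 0;0 0 0 0;0 0 0 0;0 0 0 0", claw=0)

```text
t: 12.1
eef_pos: [0.6237, -0.132, 0.0628]
tool_rot: [0.0, 0.779, 0.627, 0.0]
contact_force: [-1.2, -0.4, 2.8]
gripper_width: 0.274
grasp_force: 50.8
```

send_rows(deltas="0 0 0 0;0 0 0 0;0 0 -0.003 0;0 0 -0.006 0;0 0 -0.01 0")

```text
t: 12.6
eef_pos: [0.6229, -0.1319, 0.072]
tool_rot: [-0.0, 0.779, 0.627, -0.0]
contact_force: [-0.1, -0.6, -1.8]
gripper_width: 0.272
grasp_force: 50.4
```

send_rows(deltas="0 0 -0.03 0;0 0 -0.06 0;0 0 -0.09 0;0 0 -0.12 0;0 0 -0.13 0")

```text
t: 13.1
eef_pos: [0.6251, -0.132, 0.2058]
tool_rot: [0.002, 0.779, 0.627, 0.002]
contact_force: [0.6, 0.4, -2.5]
gripper_width: 0.28
grasp_force: 50.4
```

```bash
python3 go.py .600 .067 .2 2.1
```

```text
now 13.1 [ 0.6251 -0.132   0.2058] toolY -12.29 F [ 0.6  0.4 -2.5] w 0.28 g 50.4 q [ 0.39  0.47 -0.38  1.66  0.2   1.04 -0.27]
[0.6   0.067 0.2   2.1  ] -> [ 0.1891 -0.0668  0.0058] spin -14.39
```

send_rows(deltas="0.03 -0.01 0 -2;0.07 -0.024 0 -5;0.11 -0.038 0 -8;0.15 -0.052 0 -11;0.189 -0.0655 0.002 -14.4")

```text
t: 13.6
eef_pos: [0.5988, 0.0683, 0.1995]
tool_rot: [-0.0, 0.693, 0.721, -0.0]
contact_force: [0.7, 0.4, -2.6]
gripper_width: 0.277
grasp_force: 50.5
```

send_rows(deltas="0 0 0 0;0 0 0.03 0;0 0 0.06 0;0 0 0.085 0;0 0 0.085 0")

```text
t: 14.1
eef_pos: [0.5963, 0.0656, 0.1109]
tool_rot: [-0.003, 0.694, 0.72, -0.003]
contact_force: [-0.9, -0.0, -2.0]
gripper_width: 0.279
grasp_force: 50.3
```

send_rows(deltas="0 0 0 0;0 0 0 0;0 0 0 0")

```text
t: 14.4
eef_pos: [0.6006, 0.0669, 0.1168]
tool_rot: [0.001, 0.694, 0.72, 0.001]
contact_force: [-0.0, -0.3, -2.3]
gripper_width: 0.281
grasp_force: 50.3
```

```bash
python3 go.py .600 .067 .065 2.1
```

```text
now 14.4 [0.6006 0.0669 0.1168] toolY 2.1 F [-0.  -0.3 -2.3] w 0.281 g 50.3 q [ 0.13  0.54 -0.45  1.81  0.3   0.86 -0.43]
[0.6   0.067 0.065 2.1  ] -> [ 0.0002 -0.0006  0.0518] spin 0.0
```

send_rows(deltas="0 0 0.015 0;0 0 0.03 0;0 0 0.04 0;0 0 0.046 0;0 0 0.049 0")

```text
t: 14.9
eef_pos: [0.5991, 0.0666, 0.0651]
tool_rot: [-0.001, 0.694, 0.72, -0.001]
contact_force: [0.2, 0.1, -3.0]
gripper_width: 0.272
grasp_force: 50.4
```

send_rows(deltas="0 0 0 0;0 0 0 0;0 0 0.0015 0;0 0 0.003 0;0 0 0.003 0")

```text
t: 15.4
eef_pos: [0.6002, 0.0668, 0.0647]
tool_rot: [0.001, 0.694, 0.72, 0.0]
contact_force: [-2.6, -1.5, 6.8]
gripper_width: 0.276
grasp_force: 51.6
```

```bash
python3 go.py .600 .067 .065 2.1
```

```text
now 15.4 [0.6002 0.0668 0.0647] toolY 2.11 F [-2.6 -1.5  6.8] w 0.276 g 51.6 q [ 0.1   0.61 -0.42  1.84  0.35  0.77 -0.47]
[0.6   0.067 0.065 2.1  ] -> [ 0.0002 -0.0002 -0.0003] spin 0.01
```

send_rows(deltas="0 0 0 0;0 0 0 0;0 0 0 0;0 0 0 0;0 0 0 0", claw=1)

```text
t: 15.9
eef_pos: [0.5996, 0.0667, 0.0632]
tool_rot: [-0.0, 0.694, 0.72, -0.0]
contact_force: [-0.6, 0.4, 0.3]
gripper_width: 0.999
grasp_force: 0.0
```

send_rows(deltas="0 0 -0.02 0;0 0 -0.05 0;0 0 -0.09 0;0 0 -0.13 0;0 0 -0.136 0")

```text
t: 16.4
eef_pos: [0.6024, 0.0676, 0.2046]
tool_rot: [0.003, 0.694, 0.72, 0.003]
contact_force: [0.5, 0.6, 0.3]
gripper_width: 0.999
grasp_force: 0.0
```

send_rows(deltas="0 0 0 0")

```text
t: 16.5
eef_pos: [0.6005, 0.0668, 0.2008]
tool_rot: [0.001, 0.694, 0.72, 0.001]
contact_force: [0.1, -0.5, -0.4]
gripper_width: 1.0
grasp_force: 0.0
```

```bash
python3 go.py .608 -.1955 .2 -12.4
```

```text
now 16.5 [0.6005 0.0668 0.2008] toolY 2.1 F [ 0.1 -0.5 -0.4] w 1.0 g 0.0 q [ 0.16  0.44 -0.49  1.75  0.24  1.01 -0.38]
[  0.608   -0.1955   0.2    -12.4   ] -> [-0.2624 -0.0021  0.0008] spin 14.5
```

send_rows(deltas="-0.04 0 0 2.5;-0.085 -0.001 0 5;-0.13 -0.001 0 7.5;-0.175 -0.001 0 10;-0.22 -0.002 0 12")

```text
t: 17.0
eef_pos: [0.6045, -0.155, 0.1971]
tool_rot: [-0.001, 0.766, 0.643, -0.001]
contact_force: [0.7, -0.0, -0.5]
gripper_width: 1.001
grasp_force: 0.0
```

```bash
python3 go.py .608 -.1955 .2 -12.4
```

```text
now 17.0 [ 0.6045 -0.155   0.1971] toolY -9.97 F [ 0.7 -0.  -0.5] w 1.001 g 0.0 q [ 0.44  0.46 -0.38  1.7   0.2   1.02 -0.19]
[  0.608   -0.1955   0.2    -12.4   ] -> [-0.0393  0.0105 -0.0029] spin 2.43
```

send_rows(deltas="-0.02 0.005 0 1.5;-0.041 0.01 0 2.4;-0.041 0.01 0.03 2.4;-0.041 0.01 0.06 2.4;-0.041 0.01 0.085 2.4")

```text
t: 17.5
eef_pos: [0.608, -0.1939, 0.1119]
tool_rot: [-0.001, 0.778, 0.628, -0.0]
contact_force: [-1.0, 0.1, 0.3]
gripper_width: 0.997
grasp_force: 0.0
```

send_rows(deltas="0 0 0 0;0 0 0 0;0 0 0 0;0 0 0 0")

```text
t: 17.9
eef_pos: [0.6097, -0.1953, 0.1159]
tool_rot: [0.001, 0.779, 0.628, 0.001]
contact_force: [-0.4, -0.7, -0.6]
gripper_width: 0.996
grasp_force: 0.0
```

```bash
python3 go.py .608 -.1955 .063 -12.4
```

```text
now 17.9 [ 0.6097 -0.1953  0.1159] toolY -12.27 F [-0.4 -0.7 -0.6] w 0.996 g 0.0 q [ 0.46  0.57 -0.34  1.73  0.24  0.88 -0.2 ]
[  0.608   -0.1955   0.063  -12.4   ] -> [-0.0006 -0.0016  0.0529] spin 0.13
```

send_rows(deltas="0 -0.001 0.015 0;0 -0.001 0.035 0;0 -0.001 0.052 0;0 -0.001 0.052 0;0 -0.001 0.052 0")

```text
t: 18.4
eef_pos: [0.6074, -0.195, 0.0619]
tool_rot: [-0.0, 0.779, 0.627, -0.0]
contact_force: [-0.0, -0.3, -0.3]
gripper_width: 1.002
grasp_force: 0.0
```

send_rows(deltas="0 0 0 0;0 0 0 0;0 0 0 0;0 0 0 0;0 0 0 0", claw=0)

```text
t: 18.9
eef_pos: [0.6079, -0.1952, 0.0628]
tool_rot: [0.0, 0.779, 0.627, 0.0]
contact_force: [-0.3, 0.4, 2.7]
gripper_width: 0.278
grasp_force: 49.8
```

send_rows(deltas="0 0 0 0;0 0 0 0;0 0 -0.003 0;0 0 -0.006 0;0 0 -0.01 0")

```text
t: 19.4
eef_pos: [0.6071, -0.1951, 0.072]
tool_rot: [-0.0, 0.779, 0.627, -0.0]
contact_force: [-0.4, -0.1, -2.6]
gripper_width: 0.274
grasp_force: 49.0
```

send_rows(deltas="0 0 -0.03 0;0 0 -0.06 0;0 0 -0.09 0;0 0 -0.12 0;0 0 -0.13 0")

```text
t: 19.9
eef_pos: [0.6092, -0.1953, 0.2058]
tool_rot: [0.002, 0.779, 0.627, 0.002]
contact_force: [1.0, 0.0, -0.9]
gripper_width: 0.271
grasp_force: 51.4
```

send_rows(deltas="0 0 0 0")

```text
t: 20.0
eef_pos: [0.6084, -0.1953, 0.2037]
tool_rot: [0.001, 0.779, 0.627, 0.001]
contact_force: [-0.5, 0.2, -2.4]
gripper_width: 0.275
grasp_force: 51.4
```

```bash
python3 go.py .5973 .1388 .2 2.1
```

```text
now 20.0 [ 0.6084 -0.1953  0.2037] toolY -12.29 F [-0.5  0.2 -2.4] w 0.275 g 51.4 q [ 0.48  0.48 -0.36  1.66  0.19  1.03 -0.16]
[0.5973 0.1388 0.2    2.1   ] -> [ 0.3241 -0.082   0.0037] spin -14.39
```

send_rows(deltas="0.035 -0.009 0 -2;0.075 -0.019 0 -4;0.115 -0.029 0 -6;0.155 -0.039 0 -8;0.195 -0.05 0 -10")

```text
t: 20.5
eef_pos: [0.5988, 0.0073, 0.2]
tool_rot: [-0.001, 0.721, 0.693, -0.001]
contact_force: [-0.0, 0.7, -1.8]
gripper_width: 0.276
grasp_force: 51.3
```

```bash
python3 go.py .5973 .1388 .2 2.1
```

```text
now 20.5 [0.5988 0.0073 0.2   ] toolY -2.21 F [-0.   0.7 -1.8] w 0.276 g 51.3 q [ 0.24  0.43 -0.46  1.76  0.22  1.01 -0.35]
[0.5973 0.1388 0.2    2.1   ] -> [ 0.1313 -0.0066 -0.    ] spin -4.31
```

send_rows(deltas="0.04 -0.002 0 -2;0.085 -0.004 0 -4.3;0.1313 -0.006 0 -4.3;0.1313 -0.006 0 -4.3;0.1313 -0.006 0.02 -4.3")

```text
t: 21.0
eef_pos: [0.5997, 0.1405, 0.1824]
tool_rot: [0.0, 0.693, 0.721, 0.001]
contact_force: [1.1, -0.7, -2.4]
gripper_width: 0.273
grasp_force: 51.4
```

send_rows(deltas="0 0 0.03 0;0 0 0.06 0;0 0 0.065 0;0 0 0.065 0;0 0 0.065 0")

```text
t: 21.5
eef_pos: [0.6, 0.1377, 0.118]
tool_rot: [0.0, 0.695, 0.719, 0.0]
contact_force: [1.3, -0.1, -1.8]
gripper_width: 0.275
grasp_force: 51.3
```

send_rows(deltas="0 0 0 0;0 0 0 0")

```text
t: 21.7
eef_pos: [0.6003, 0.1377, 0.1186]
tool_rot: [0.001, 0.695, 0.719, 0.001]
contact_force: [0.2, 0.5, -0.1]
gripper_width: 0.275
grasp_force: 51.3
```

```bash
python3 go.py .5973 .1388 .065 2.1
```

```text
now 21.7 [0.6003 0.1377 0.1186] toolY 2.01 F [ 0.2  0.5 -0.1] w 0.275 g 51.3 q [ 0.02  0.56 -0.47  1.78  0.32  0.88 -0.56]
[0.5973 0.1388 0.065  2.1   ] -> [ 0.0012 -0.0029  0.0536] spin -0.09
```

send_rows(deltas="0.001 -0.0025 0.015 0;0.001 -0.0025 0.03 0;0.001 -0.0025 0.04 0;0.001 -0.0025 0.047 0;0.001 -0.0025 0.05 0")

```text
t: 22.2
eef_pos: [0.5963, 0.1382, 0.0659]
tool_rot: [-0.001, 0.695, 0.719, -0.001]
contact_force: [0.3, 0.1, -1.2]
gripper_width: 0.274
grasp_force: 51.3
```

send_rows(deltas="0 0 0 0;0 0 0 0;0 0 0.0015 0;0 0 0.003 0;0 0 0.0035 0")

```text
t: 22.7
eef_pos: [0.5973, 0.1385, 0.0648]
tool_rot: [0.0, 0.695, 0.719, 0.0]
contact_force: [-2.1, -0.9, 9.1]
gripper_width: 0.275
grasp_force: 52.6
```

```bash
python3 go.py .5973 .1388 .065 2.1
```

```text
now 22.7 [0.5973 0.1385 0.0648] toolY 2.01 F [-2.1 -0.9  9.1] w 0.275 g 52.6 q [-0.    0.62 -0.44  1.81  0.36  0.78 -0.6 ]
[0.5973 0.1388 0.065  2.1   ] -> [ 0.0003 -0.     -0.0002] spin -0.09
```

White is on the floor. Release it and go to yellow.

send_rows(deltas="0 0 0 0;0 0 0 0;0 0 0 0;0 0 0 0;0 0 0 0", claw=1)

```text
t: 23.2
eef_pos: [0.5969, 0.1384, 0.0638]
tool_rot: [-0.0, 0.695, 0.719, 0.0]
contact_force: [0.8, 0.4, 0.4]
gripper_width: 1.001
grasp_force: 0.0
```

send_rows(deltas="0 0 -0.02 0;0 0 -0.05 0;0 0 -0.09 0;0 0 -0.13 0;0 0 -0.136 0")

```text
t: 23.7
eef_pos: [0.5996, 0.1397, 0.2052]
tool_rot: [0.002, 0.695, 0.719, 0.004]
contact_force: [-0.1, -0.0, 0.1]
gripper_width: 1.0
grasp_force: 0.0
```

send_rows(deltas="-0.04 0 0 2;-0.085 -0.001 0 4;-0.13 -0.001 0 6;-0.175 -0.001 0 7;-0.22 -0.002 0 8")

```text
t: 24.2
eef_pos: [0.6022, -0.0834, 0.1992]
tool_rot: [-0.0, 0.743, 0.669, -0.0]
contact_force: [0.5, 0.1, 0.0]
gripper_width: 0.999
grasp_force: 0.0
```

```bash
python3 go.py .596 -.261 .2 -12.4
```

```text
now 24.2 [ 0.6022 -0.0834  0.1992] toolY -6.02 F [0.5 0.1 0. ] w 0.999 g 0.0 q [ 0.36  0.44 -0.42  1.74  0.21  1.01 -0.25]
[  0.596  -0.261   0.2   -12.4  ] -> [-0.1773  0.0125 -0.0008] spin 6.38
```

send_rows(deltas="-0.04 0.003 0 1.5;-0.085 0.006 0 3;-0.13 0.009 0 5;-0.1765 0.0125 0 6.4;-0.1765 0.0125 0 6.4")

```text
t: 24.7
eef_pos: [0.594, -0.2681, 0.1986]
tool_rot: [0.001, 0.783, 0.622, -0.002]
contact_force: [-0.5, -0.1, -0.1]
gripper_width: 0.995
grasp_force: 0.0
```

send_rows(deltas="0 0 0.03 0;0 0 0.06 0;0 0 0.083 0;0 0 0.083 0;0 0 0.083 0")

```text
t: 25.2
eef_pos: [0.5966, -0.2581, 0.1167]
tool_rot: [-0.0, 0.779, 0.627, -0.0]
contact_force: [0.5, 0.3, 0.8]
gripper_width: 0.997
grasp_force: 0.0
```

send_rows(deltas="0 0 0 0;0 0 0 0")

```text
t: 25.4
eef_pos: [0.5977, -0.2586, 0.1184]
tool_rot: [0.001, 0.779, 0.627, 0.001]
contact_force: [-0.5, 0.8, 0.0]
gripper_width: 0.997
grasp_force: 0.0
```

```bash
python3 go.py .596 -.261 .063 -12.4
```

```text
now 25.4 [ 0.5977 -0.2586  0.1184] toolY -12.38 F [-0.5  0.8  0. ] w 0.997 g 0.0 q [ 0.55  0.59 -0.33  1.7   0.23  0.89 -0.09]
[  0.596  -0.261   0.063 -12.4  ] -> [-0.0027 -0.0011  0.0554] spin 0.02
```

send_rows(deltas="-0.0025 -0.001 0.015 0;-0.0025 -0.001 0.035 0;-0.0025 -0.001 0.0545 0;-0.0025 -0.001 0.0545 0;-0.0025 -0.001 0.0545 0")

```text
t: 25.9
eef_pos: [0.5949, -0.2606, 0.062]
tool_rot: [-0.0, 0.779, 0.627, -0.0]
contact_force: [-0.3, -1.2, 0.3]
gripper_width: 1.0
grasp_force: 0.0
```

send_rows(deltas="0 0 0 0;0 0 0 0;0 0 0 0;0 0 0 0;0 0 0 0", claw=0)

```text
t: 26.4
eef_pos: [0.5955, -0.2607, 0.0629]
tool_rot: [0.0, 0.779, 0.627, 0.0]
contact_force: [-1.7, -0.3, 3.1]
gripper_width: 0.276
grasp_force: 49.7
```

send_rows(deltas="0 0 0 0;0 0 0 0;0 0 -0.003 0;0 0 -0.006 0;0 0 -0.01 0")

```text
t: 26.9
eef_pos: [0.5947, -0.2605, 0.072]
tool_rot: [-0.001, 0.779, 0.627, -0.0]
contact_force: [0.4, 0.3, -2.2]
gripper_width: 0.275
grasp_force: 49.3
```

send_rows(deltas="0 0 -0.03 0;0 0 -0.06 0;0 0 -0.09 0;0 0 -0.12 0;0 0 -0.13 0")

```text
t: 27.4
eef_pos: [0.5967, -0.2611, 0.2058]
tool_rot: [0.002, 0.779, 0.627, 0.001]
contact_force: [0.4, 1.0, -0.8]
gripper_width: 0.273
grasp_force: 49.3
```

send_rows(deltas="0 0 0 0;0 0 0 0")

```text
t: 27.6
eef_pos: [0.5943, -0.2605, 0.2008]
tool_rot: [-0.001, 0.779, 0.627, -0.001]
contact_force: [-0.2, 0.0, -2.9]
gripper_width: 0.271
grasp_force: 49.3
```

```bash
python3 go.py .5947 .2108 .2 2.1
```

```text
now 27.6 [ 0.5943 -0.2605  0.2008] toolY -12.38 F [-0.2  0.  -2.9] w 0.271 g 49.3 q [ 0.57  0.5  -0.35  1.64  0.19  1.04 -0.05]
[0.5947 0.2108 0.2    2.1   ] -> [ 0.4604 -0.1006  0.0008] spin -14.48
```

send_rows(deltas="0.035 -0.007 0 -1.5;0.075 -0.016 0 -3;0.115 -0.025 0 -4.5;0.155 -0.034 0 -6;0.195 -0.043 0 -7")

```text
t: 28.1
eef_pos: [0.5935, -0.0594, 0.2]
tool_rot: [-0.001, 0.739, 0.673, -0.001]
contact_force: [2.3, 0.5, -1.5]
gripper_width: 0.275
grasp_force: 49.3
```

send_rows(deltas="0.04 -0.004 0 -1;0.08 -0.008 0 -2;0.12 -0.012 0 -3;0.16 -0.017 0 -5;0.2 -0.021 0 -7")

```text
t: 28.6
eef_pos: [0.5914, 0.1413, 0.2]
tool_rot: [-0.001, 0.697, 0.718, -0.002]
contact_force: [0.4, 0.3, -1.1]
gripper_width: 0.276
grasp_force: 49.3
```

```bash
python3 go.py .5947 .2108 .2 2.1
```

```text
now 28.6 [0.5914 0.1413 0.2   ] toolY 1.7 F [ 0.4  0.3 -1.1] w 0.276 g 49.3 q [ 0.05  0.46 -0.51  1.73  0.25  1.02 -0.52]
[0.5947 0.2108 0.2    2.1   ] -> [0.0694 0.0053 0.    ] spin -0.4
```

send_rows(deltas="0.035 0.003 0 -0.4;0.0694 0.005 0 -0.4;0.0694 0.005 0 -0.4;0.0694 0.005 0.03 -0.4;0.0694 0.005 0.06 -0.4")

```text
t: 29.1
eef_pos: [0.5956, 0.2092, 0.1404]
tool_rot: [-0.0, 0.694, 0.72, -0.0]
contact_force: [-0.2, -0.6, -2.4]
gripper_width: 0.28
grasp_force: 49.4
```

send_rows(deltas="0 0 0.022 0;0 0 0.022 0;0 0 0.022 0;0 0 0.022 0;0 0 0.022 0")

```text
t: 29.6
eef_pos: [0.5967, 0.21, 0.1216]
tool_rot: [0.0, 0.695, 0.719, 0.001]
contact_force: [0.4, 1.0, -2.0]
gripper_width: 0.274
grasp_force: 49.3
```

```bash
python3 go.py .5947 .2108 .065 2.1
```

```text
now 29.6 [0.5967 0.21   0.1216] toolY 2.0 F [ 0.4  1.  -2. ] w 0.274 g 49.3 q [-0.08  0.58 -0.49  1.74  0.33  0.9  -0.67]
[0.5947 0.2108 0.065  2.1   ] -> [ 0.0009 -0.002   0.0566] spin -0.1
```

send_rows(deltas="0.001 -0.002 0.018 0;0.001 -0.002 0.033 0;0.001 -0.002 0.043 0;0.001 -0.002 0.05 0;0.001 -0.002 0.053 0")

```text
t: 30.1
eef_pos: [0.5936, 0.2104, 0.0665]
tool_rot: [-0.0, 0.695, 0.719, -0.0]
contact_force: [-0.3, 0.5, -1.3]
gripper_width: 0.28
grasp_force: 49.3
```

send_rows(deltas="0 0 0 0;0 0 0 0;0 0 0.0015 0;0 0 0.003 0;0 0 0.0035 0")

```text
t: 30.6
eef_pos: [0.5943, 0.2108, 0.0648]
tool_rot: [0.0, 0.695, 0.719, 0.0]
contact_force: [-2.4, -1.8, 9.5]
gripper_width: 0.274
grasp_force: 50.7
```

```bash
python3 go.py .5947 .2108 .065 2.1
```

```text
now 30.6 [0.5943 0.2108 0.0648] toolY 2.01 F [-2.4 -1.8  9.5] w 0.274 g 50.7 q [-0.11  0.65 -0.46  1.77  0.38  0.81 -0.71]
[0.5947 0.2108 0.065  2.1   ] -> [ 0.      0.0004 -0.0002] spin -0.09
```

Yellow is on the floor. Release it, retreat and check.

send_rows(deltas="0 0 0 0;0 0 0 0;0 0 0 0;0 0 0 0;0 0 0 0", claw=1)

```text
t: 31.1
eef_pos: [0.5939, 0.2106, 0.0638]
tool_rot: [-0.0, 0.695, 0.719, -0.0]
contact_force: [-0.3, -0.1, 0.3]
gripper_width: 1.0
grasp_force: 0.0
```

send_rows(deltas="0 0 -0.02 0;0 0 -0.05 0;0 0 -0.09 0;0 0 -0.13 0;0 0 -0.14 0")

```text
t: 31.6
eef_pos: [0.596, 0.212, 0.2089]
tool_rot: [0.002, 0.695, 0.719, 0.004]
contact_force: [0.9, -0.1, -0.3]
gripper_width: 1.0
grasp_force: 0.0
```

send_rows(deltas="-0.045 0 0 0;-0.09 0 0 0;-0.135 0 0 0;-0.18 0 0 0;-0.22 0 0 0")

```text
t: 32.1
eef_pos: [0.6012, -0.012, 0.2033]
tool_rot: [-0.0, 0.695, 0.719, -0.0]
contact_force: [1.3, 0.4, 0.5]
gripper_width: 1.001
grasp_force: 0.0
```

send_rows(deltas="0 0 0 0;0 0 0 0;0 0 0 0;0 0 0 0;0 0 0 0")

```text
t: 32.6
eef_pos: [0.6016, -0.0077, 0.2038]
tool_rot: [-0.0, 0.694, 0.72, 0.0]
contact_force: [-0.2, 0.3, -0.3]
gripper_width: 1.003
grasp_force: 0.0
```

```bash
python3 - <<'E'
from h import *
for c in('top','scene'):
    p=bot.read_camera(c);w=world(p)
    if c=='scene': save(p,'end.png',(160,130,480,280),2.4)
    for t,cx,cy in(('green',.592,.2827),('yellow',.5947,.2108),('white',.5973,.1388),('blue',.6,.067)):
        m=(w[...,2]>.09)&(w[...,2]<.11)&(abs(w[...,0]-cx)<.03)&(abs(w[...,1]-cy)<.034);q=w[m]
        if len(q)>5:
            r=cv2.minAreaRect((q[:,:2]*1000).astype(np.float32));print(c,t,len(q),q.mean(0).round(4),'off mm',np.round(np.array(r[0])-[cx*1e3,cy*1e3],1),np.percentile(q[:,2],[3,97]).round(3))
    for n in('mouse','bottle'): print(n,[np.round(d['xyz'],3).tolist() for d in bot.landmark_of(p,n)[:1]])
print(bot.get_obs()['t'])
E
```

```text
top green 151 [0.5926 0.2806 0.0989] off mm [ 1.1 -2.2] [0.091 0.104]
top yellow 144 [0.5948 0.2074 0.0995] off mm [ 0.3 -3.1] [0.093 0.105]
top white 143 [0.5968 0.1372 0.0995] off mm [-0.5 -1.6] [0.093 0.105]
top blue 147 [0.6006 0.0648 0.1001] off mm [ 0.4 -2.9] [0.094 0.106]
mouse [[0.594, 0.137, 0.015]]
bottle [[0.517, 0.438, 0.002]]
scene green 150 [0.5968 0.2825 0.0969] off mm [ 1.7 -0.1] [0.091 0.101]
scene yellow 143 [0.5993 0.2103 0.0969] off mm [ 2.  -1.1] [0.091 0.1  ]
scene white 145 [0.6018 0.139  0.0967] off mm [2.1 0.4] [0.091 0.101]
scene blue 147 [0.6046 0.0672 0.0965] off mm [3.3 0.2] [0.091 0.1  ]
mouse [[0.33, -0.25, -0.002]]
bottle [[0.513, 0.44, -0.001]]
32.9
```

View pics/end.png

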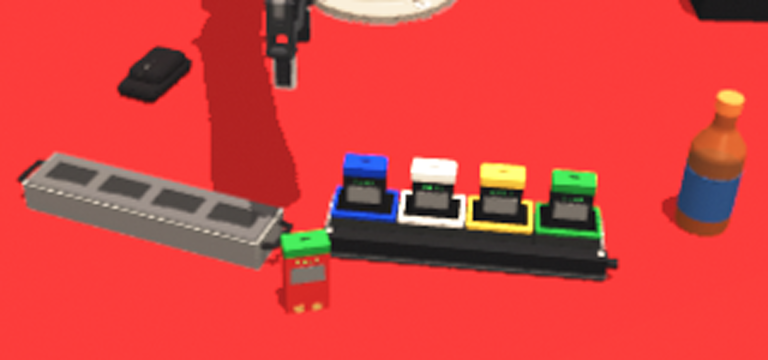

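The picture shows all four packs standing in the cups of their own colour, from blue (365,185) to green (573,200). The tray is empty, and the mouse, bottle and look-alike have not moved.

```bash
python3 -c "from station import bot; print(bot.hand_in())"
```

```text
the job is handed in; nothing more can be done
None
```

I moved all four packs into the charging cups of their own colour and handed the job in at about 33 s. The last camera check showed each pack upright and fully home, within about 4 mm of its cup's centre. The mouse, the bottle and the red look-alike were not moved; the hand-in gave no verdict.

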